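Key a pipette handle into the service stand

TASK

Take the pipette handle with the yellow button out of the white rack, turn it so that its flat-sided shank matches the oblong slot in the blue-topped service stand, and lower it through the slot, holding it on the way down rather than dropping it, until its collar rests on the blue plate. Let go and leave it standing upright there, and leave the blue and green handles standing in the rack.

Things in the scene. Friction and masses are not known exactly. Their poses are not given: they have to be found in the camera images.
- yellow_handle: Loose pipette handle, upright in a rack well at any yaw. Origin: on its axis, underside of the grey round collar (54 mm wide, 0 to +6 mm). Below: oblong shank 32 mm along x, 14 along y, down to -45. Above: white grip 34 mm along x, 24 along y, to +68 (grip it across y near +48); yellow button to +80. z up; black dashes on the collar lie along x; a half turn looks and fits the same. 60 to 130 g.
- blue_handle: The same handle in blue, in another well; stays there. Origin, axes as the yellow one. The fixed white rack is 90 x 340 mm, its top 65 mm above the bench; three round 42 mm wells in a row, 110 mm apart, the colours in any order. Collars lie on the rack's top and hide the shanks from above; lift a handle 50 mm to clear its well, 130 mm to pass over the others.
- green_handle: The same handle in green, in the third well; stays there. Origin and axes as for the yellow one.
- slot (a point): Centre of the oblong slot's mouth, on top of the fixed service stand's blue plate (110 x 110 x 14 mm), 75 mm above the bench. The slot goes through: 41 mm along x, 23 along y; z up; open beneath, so the shank passes freely. It enters with 4.5 mm to spare each side, its x along the slot's x either way round within 15 degrees. Home: the handle's origin is level with this point.
Mind the look-alikes: they are no part of the job. Leave any orange look-alike of the blue_handle alone.

How it is judged:
By the outcome, as a careful person would: the job done as asked, in the order asked, and still so for the second after the job is handed in, with the robot touching nothing.
It also fails if it takes over 37 s, if anything falls off the work surface, if the arm or the gripper's body presses on something with over 40 N, if the wrist force passes 120 N, or if a joint passes its speed limit or range.

ROBOT

A 6-joint arm with a two-finger parallel gripper is mounted at the origin on the work surface. World frame = base frame: x ahead of the robot, y to its left, z up, the work surface at z = 0. Lengths are in m, angles in degrees, forces in N, time in s.
With the tool pointing down it reaches from about 0.325 to 0.9 m from the base axis. Payload 6.1 kg.
Tool frame: the origin (TCP) lies on the mounting face of the last link; the fingertips stand 173 mm ahead of it and the grasp point (between the pads) lies 155 mm ahead of it (tip_reach is the distance from the TCP to the fingertips, in m); y points along the fingers, z is the direction in which the jaws open and shut, and the axes are right-handed (so a half turn about y gives the same grasp; the last joint's range is limited). The gripper opens to 85 mm and grips with 20 to 120 N. Pads are 22 mm wide; open, the fingers measure 114 mm over their backs; the gripper's body (76 mm by 85 mm) begins 54 mm behind the grasp point. The pads swing forward as they close: fully open they stand 13 mm farther back than shut.
Start: joints at [59.696, 12.628, 87.462, -0, 79.91, -7.225], TCP at [0.245, 0.575, 0.405] pointing down, gripper open.
Joint ranges: [-170.65, 170.65], [-52.31, 119.04], [5.05, 147.46], [-71.25, 251.25], [11.57, 151.72], [-153.62, 153.62]. Speed limits (degrees/s): [147.25, 147.25, 172.46, 180, 180, 180].

INTERFACE

Orientations are given as a 3x3 rotation matrix whose columns are the frame's x, y, z axes.
In Python, from plant import * gives the robot as it stands.
- The arm moves only by the tool step_arm, never from a script. Its argument "steps" is a list of rows, each a list of 3 entries, a list of its own where there are three numbers: the opening, from 0 (shut) to 1 (fully open), then the shift along the tool's x, y, z in mm, then the turn, a rotation vector about the tool's x, y, z in rad. A call has 1 to 5 rows; each row shifts and turns the pose as measured when the row begins, along the tool's axes as they then stand; what a row does not reach is not made up. A row lasts 1/8 s, in which the tool goes at most 62.5 mm and 10.7 degrees, less where a joint would pass 70% of its speed; a pose out of reach is approached as far as the arm can. A call with a gripper value outside its range is refused whole. The fingers move at their own pace and stop on an object; "newtons" is the grip in N (left out, the last holds). Time passes only in rows, so rows that do not move let the fingers close. It gives the time, the measured TCP pose, the force and the opening at its end, in the units of the state.
- sense(): the state, without advancing time (a new reading comes with each control period).
- grab_frame(name): name is "scene" or "top" or "wrist"; returns (picture, depth): 400x640x3 uint8, red, green, blue; 400x640 float32, m along the optical axis (not along the pixel's ray), 0 where there is no reading.
- get_calibration(name): a dict with "fx", "fy", "cx", "cy" (pixels), "k1" (the pictures are not rectified: a ray, as slopes to the right and down, at radius r is drawn at 1 + k1 r^2 times it, then the intrinsics apply), "world_from_camera" (4x4, takes a point from camera to world coordinates). Camera axes: x right, y up, looking along -z (the intrinsics and any distortion apply to the point x, -y, -z); pixel columns grow to the right and rows downward; lengths in m; the calibration is good to about 2 mm. A picture is of the moment at which its call begins: read the wrist's pose just before it. get_calibration takes no time and is no camera call; for the wrist camera it gives the pose at the moment of the call.
- hand_in(): hands the job in, once; it reports no verdict.
Trained networks look in the newest picture that a camera, given by its name, has taken for a name from the list of things; names that differ only in an ending like _2 or _b are one class to them, and where a whole thing is asked for, a point or a joint stands for the part that bears it (a point fixed in the world has none). Each returns a list of dicts, best first, with "conf" (0 to 1); they miss things now and then, are a little off and sometimes report something else, mostly with a low value. They report only what shows in the picture. A call takes as long as a camera call. They do not tell look-alikes from the thing itself.
- find_in(target, camera): "position" ([column, row] in pixels, amid what is visible of it).
- cut_out(target, camera): "region" (400x640 bool, what is visible of it) and "position" ([column, row] in pixels, amid what is visible of it).
The state is a dict: "time": time; "joints": joint angles; "dq": joint speeds; "joint_torque": joint torques, N m; "tcp_pos": TCP position; "tool_rot": TCP orientation; "contact_force": force on the tool from outside, world axes, zero at the start; "wrist_torque": the same for the moment, N m; "grip_width": opening from 0.0 (shut) to 1.0 (fully open).
Only numpy, scipy, OpenCV 4.12 (cv2) and the standard library are available. Lean on these libraries where they do the work, as an engineer would, in place of code of your own. Each camera call takes 0.05 s, during which the arm holds its last target.

## Working session

There is one attempt and no reset: what is moved stays moved. The work goes in short steps, Python scripts to look and compute and a tool call to move; the robot and the scene stay as the last step left them, time stands still between calls to the robot, and variables do not carry over. Pictures are saved under pics/ and viewed, and the job is handed in when it is done.

Besides the shell and the picture viewer there is one more tool, called after "Request:" as a command line: name --argument value ..., lists and objects as JSON in quotes. step_arm: Moves the arm, as the interface text tells. Its arguments: {"type":"object","properties":{"steps":{"type":"array","items":{"type":"array"}},"newtons":{"type":"number"}},"required":["steps"]}

```bash
ls; mkdir -p pics
cat > h.py <<'E'
from plant import *
import numpy as np, cv2
def save(n,img): cv2.imwrite('pics/'+n,cv2.cvtColor(img,cv2.COLOR_RGB2BGR))
def unproj(cal,u,v,d):
    K=np.array([[cal['fx'],0,cal['cx']],[0,cal['fy'],cal['cy']],[0,0,1.]])
    p=cv2.undistortPoints(np.array([[[u,v]]],float),K,np.array([cal['k1'],0,0,0,0.]))[0,0]
    T=np.array(cal['world_from_camera'])
    return (T@np.array([p[0]*d,-p[1]*d,-d,1]))[:3]
def onplane(cal,u,v,z):
    a=unproj(cal,u,v,0);b=unproj(cal,u,v,1.)
    return a+(b-a)*(z-a[2])/(b[2]-a[2])
def project(cal,P):
    T=np.linalg.inv(np.array(cal['world_from_camera']));q=T@np.append(P,1)
    x,y=q[0]/-q[2],-q[1]/-q[2];s=1+cal['k1']*(x*x+y*y)
    return np.array([cal['fx']*x*s+cal['cx'],cal['fy']*y*s+cal['cy']])
E
python3 - <<'E'
from h import *
s=sense();print(s['time'],s['tcp_pos'],np.round(s['tool_rot'],3),s['grip_width'])
for c in ('top','scene'):
    im,d=grab_frame(c);save(c+'0.png',im);np.save(c+'0.npy',d)
    cal=get_calibration(c);print(c,np.round(cal['world_from_camera'],3).tolist(),cal['fx'])
    for t in ('yellow_handle','blue_handle','green_handle','slot'):
        for r in find_in(t,c)[:4]:
            u,v=r['position'];dd=d[int(v),int(u)]
            print(t,np.round([u,v],1),round(r['conf'],2),np.round(unproj(cal,u,v,dd),3))
print(sense()['time'])
E
```

```text
pics
0.0 [0.24486083 0.57475647 0.40360216] [[ 0.92  -0.001  0.392]
 [-0.392 -0.002  0.92 ]
 [-0.    -1.    -0.002]] 0.9988828779506655
top [[0.006, 0.991, -0.135, 0.39], [-1.0, 0.007, 0.007, -0.002], [0.008, 0.135, 0.991, 1.145], [0.0, 0.0, 0.0, 1.0]] 421.974671566387
yellow_handle [220.7 198.6] 0.59 [0.524 0.226 0.132]
blue_handle [263.7 194. ] 0.66 [0.536 0.123 0.127]
blue_handle [315.2 200.6] 0.58 [ 0.525 -0.002  0.094]
green_handle [177.7 200.3] 0.61 [0.519 0.332 0.128]
slot [400.5 192.6] 0.94 [ 0.56  -0.235  0.009]
scene [[0.203, -0.576, 0.792, 1.402], [0.979, 0.131, -0.155, -0.18], [-0.015, 0.807, 0.591, 0.769], [0.0, 0.0, 0.0, 1.0]] 441.42485483545306
yellow_handle [407.6 188.1] 0.78 [0.537 0.23  0.094]
blue_handle [316.3 209. ] 0.97 [ 0.548 -0.015  0.077]
blue_handle [374.1 199. ] 0.94 [0.561 0.132 0.093]
blue_handle [446.4 178.9] 0.43 [0.536 0.339 0.106]
green_handle [447. 180.] 0.88 [0.531 0.344 0.098]
slot [231.7 238.7] 0.56 [ 0.609 -0.23   0.073]
0.5
```

View pics/top0.png

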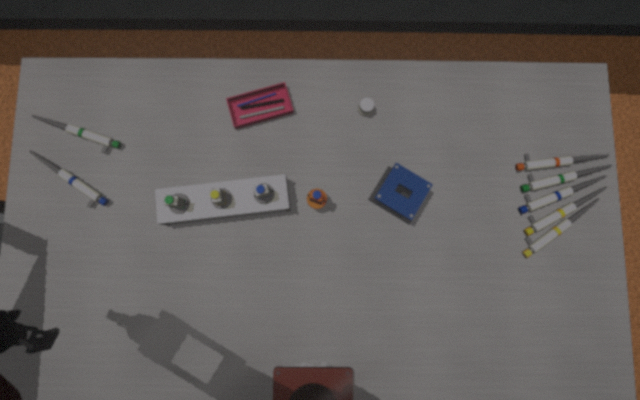

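View pics/scene0.png

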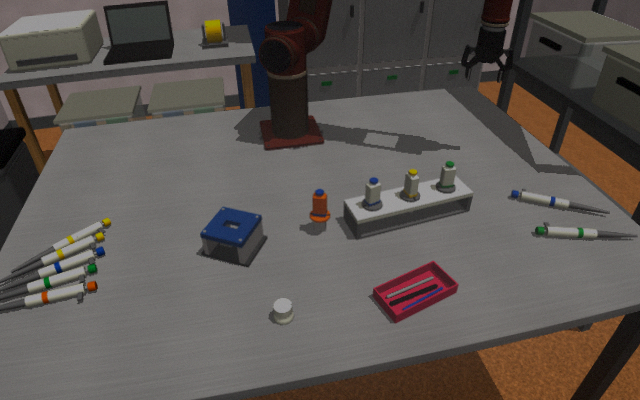

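Run:
```python
import cv2,numpy as np
a=cv2.imread('pics/top0.png');
x=cv2.resize(a[150:250,150:350],None,fx=4,fy=4,interpolation=2)
y=cv2.resize(a[140:240,345:455],None,fx=4,fy=4,interpolation=2)
cv2.imwrite('pics/c1.png',x);cv2.imwrite('pics/c2.png',y)
```

```text
(no output)
```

View pics/c1.png

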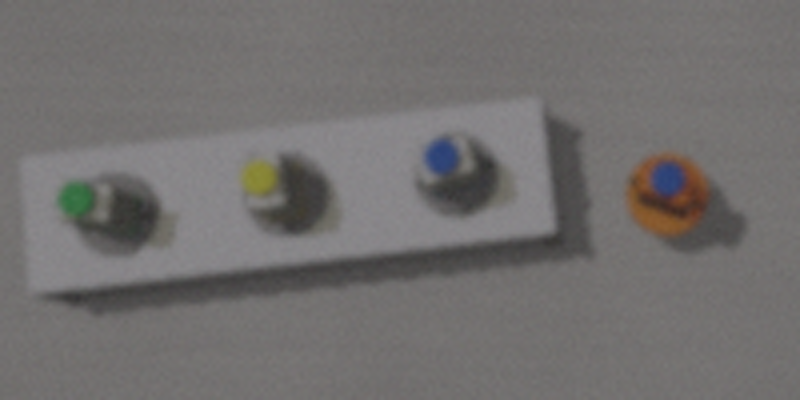

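View pics/c2.png

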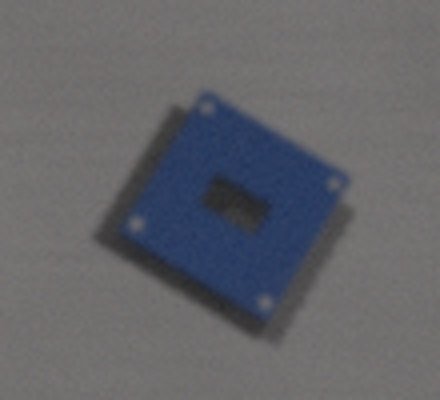

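The task's handle is the one in the middle rack well with the yellow button, top (215,195). The orange look-alike with a blue button stands on the bench at (317,199), and the loose pipettes at the right and left lie flat, so they're not it. Next I'll measure the handle and slot.

Run:
```python
from h import *
im=cv2.cvtColor(cv2.imread('pics/top0.png'),cv2.COLOR_BGR2RGB);cal=get_calibration('top')
hsv=cv2.cvtColor(im,cv2.COLOR_RGB2HSV).astype(int)
def cen(m):
    n,l,s,c=cv2.connectedComponentsWithStats(m.astype(np.uint8));i=1+np.argmax(s[1:,4]);return l==i,c[i],s[i]
box=np.zeros(im.shape[:2],bool);box[170:225,195:245]=1
m,c,s=cen((hsv[...,0]>20)&(hsv[...,0]<36)&(hsv[...,1]>110)&box);print('button',c,s,onplane(cal,*c,.145))
box=np.zeros(im.shape[:2],bool);box[150:235,355:445]=1
m,c,s=cen((hsv[...,0]>100)&(hsv[...,0]<130)&(hsv[...,1]>90)&box);print('plate',c,s)
cs,_=cv2.findContours(m.astype(np.uint8),cv2.RETR_EXTERNAL,cv2.CHAIN_APPROX_NONE)
P=np.array([onplane(cal,*p[0],.075)[:2] for p in max(cs,key=len)],np.float32)
print('plate rect',cv2.minAreaRect(P*1000))
f=np.zeros_like(m,np.uint8);cv2.drawContours(f,[max(cs,key=len)],-1,1,-1)
hole=(f>0)&~m; box2=np.zeros_like(m);box2[178:205,390:418]=1
hm,c,s=cen(hole&box2);print('hole',c,s,onplane(cal,*c,.075))
Q=np.array([onplane(cal,u,v,.075)[:2] for v,u in zip(*np.nonzero(hm))],np.float32)*1000
print(cv2.minAreaRect(Q)); w,V=np.linalg.eigh(np.cov(Q.T));print(w,np.degrees(np.arctan2(V[1,1],V[0,1])))
T=np.array(get_calibration('wrist')['world_from_camera']);s=sense();R=np.array(s['tool_rot'])
print('wrist cam in tool',np.round(R.T@(T[:3,3]-s['tcp_pos']),3),np.round(R.T@T[:3,:3],3).tolist(),get_calibration('wrist')['fx'])
```

```text
button [214.5 194. ] [211 191   8   7  44] [0.53299079 0.23861542 0.145     ]
plate [402.97133758 191.35477707] [ 375  165   54   54 1570]
plate rect ((553.725830078125, -227.78945922851562), (108.53329467773438, 110.02197265625), 58.83195877075195)
hole [403.38655462 190.93277311] [396 185  16  13 119] [ 0.55453899 -0.22881406  0.075     ]
((554.3458862304688, -228.29505920410156), (38.45252227783203, 21.172409057617188), 58.77621078491211)
[ 35.6680751 122.5212285] 58.060114188753495
wrist cam in tool [-0.079  0.031 -0.001] [[-0.001, -0.951, -0.309], [-0.0, 0.309, -0.951], [1.0, -0.001, -0.001]] 319.2105833004081
```

Request:
step_arm --steps '[[0.8,[50,-2,-24],[0,0,0]],[0.8,[50,-2,-24],[0,0,0]],[0.8,[50,-2,-24],[0,0,0]],[0.8,[50,-2,-24],[0,0,0]],[0.8,[50,-2,-24],[0,0,0]]]'

```text
time: 1.12
tcp_pos: [0.4304, 0.3641, 0.4152]
tool_rot: [[0.923, 0.001, 0.384], [-0.384, 0.002, 0.923], [0.0, -1.0, 0.002]]
contact_force: [0.5, -0.1, -0.0]
grip_width: 0.802
```

Request:
step_arm --steps '[[0.8,[50,-2,-25],[0,0,0]],[0.8,[48,-2,-25],[0,0,0]],[0.8,[48,-2,-25],[0,0,0]],[0.8,[0,0,0],[0,0,0]]]'

```text
time: 1.62
tcp_pos: [0.5413, 0.231, 0.4223]
tool_rot: [[0.921, 0.004, 0.389], [-0.389, 0.002, 0.921], [0.003, -1.0, 0.004]]
contact_force: [-0.5, 0.7, -0.6]
grip_width: 0.797
```

Run:
```python
from h import *
s=sense();print(s['time'],s['tcp_pos'],np.round(s['tool_rot'],3),s['grip_width'])
cal=get_calibration('wrist');im,d=grab_frame('wrist');save('w1.png',im);np.save('w1.npy',d)
import pickle;pickle.dump((dict(cal),s),open('w1.pkl','wb'))
```

```text
1.625 [0.54129102 0.23096009 0.42232585] [[ 0.921  0.004  0.389]
 [-0.389  0.002  0.921]
 [ 0.003 -1.     0.004]] 0.7972093366206664
```

View pics/w1.png

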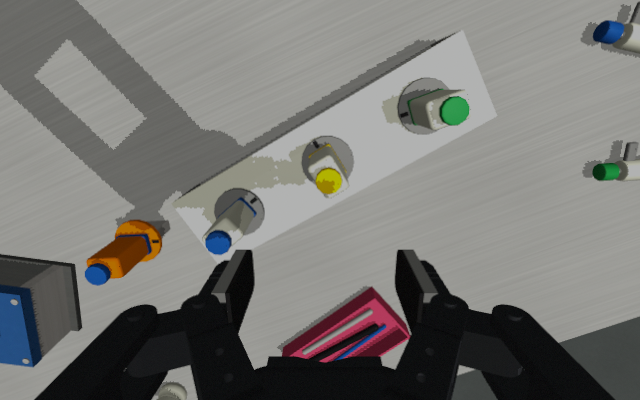

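Run:
```python
from h import *
import pickle
cal,s=pickle.load(open('w1.pkl','rb'))
im=cv2.cvtColor(cv2.imread('pics/w1.png'),cv2.COLOR_BGR2RGB)
cr=cv2.resize(im[120:220,280:380],None,fx=6,fy=6,interpolation=2)
save('w1c.png',cr)
hsv=cv2.cvtColor(im,cv2.COLOR_RGB2HSV).astype(int)
m=(hsv[...,0]>20)&(hsv[...,0]<36)&(hsv[...,1]>150)&(hsv[...,2]>100);m[:150]=0;m[210:]=0;m[:,:300]=0;m[:,360:]=0
v,u=np.nonzero(m);print(u.mean(),v.mean(),len(u),onplane(cal,u.mean(),v.mean(),.145))
for n,p in dict(dash=(318,145)).items(): print(n,onplane(cal,*p,.071))
for p in ((305,165),(353,160),(327,137)): print(onplane(cal,*p,.071))
d=np.load('w1.npy')
for p in ((328,181),(329,143),(345,150),(400,150),(250,180)): print('depth',p,unproj(cal,*p,d[p[1],p[0]]))
```

```text
327.99808061420345 180.25143953934742 521 [0.53258933 0.23842601 0.145     ]
dash [0.51405565 0.23651553 0.071     ]
[0.52770985 0.21620256 0.071     ]
[0.54196699 0.26335622 0.071     ]
[0.51020794 0.2479121  0.071     ]
depth (328, 181) [0.53305081 0.23822829 0.14542591]
depth (329, 143) [0.51649051 0.24745836 0.07102545]
depth (345, 150) [0.52917769 0.25962857 0.07152886]
depth (400, 150) [0.55239143 0.31179588 0.06500491]
depth (250, 180) [0.5207572  0.15563282 0.06634203]
```

View pics/w1c.png

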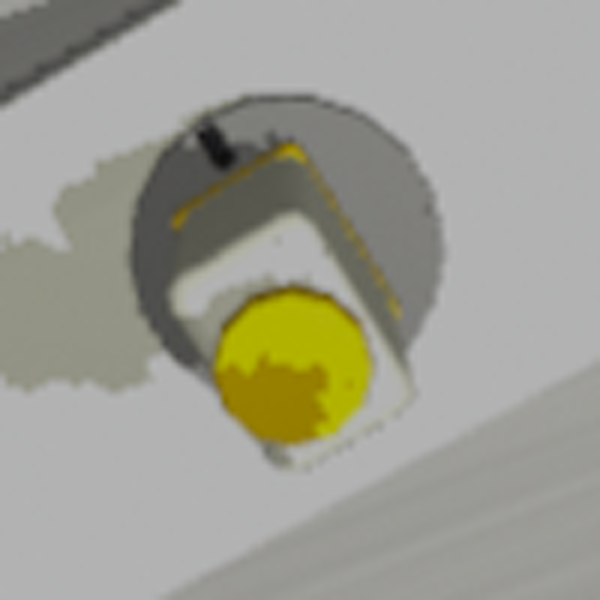

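Run:
```python
from h import *
import pickle
cal,s=pickle.load(open('w1.pkl','rb'))
f=lambda x,y,z:onplane(cal,280+(x+.5)/6-.5,120+(y+.5)/6-.5,z)[:2]
ang=lambda a,b:np.degrees(np.arctan2(*(b-a)[::-1]))
c=np.array([.5328,.2385]);dd=f(216,146,.071);print('axis-dash',ang(dd,c),np.linalg.norm(dd-c))
print('dash dir',ang(f(202,127,.071),f(232,166,.071)))
print('right edge top',ang(f(312,225,.133),f(408,385,.133)))
print('front edge',ang(f(178,285,.133),f(285,220,.133)), 'base short',ang(f(175,222,.071),f(293,148,.071)),'base long',ang(f(293,148,.071),f(398,315,.071)))
pts=np.array([f(*p,.071) for p in ((135,250),(200,120),(285,95),(380,135),(440,240),(150,320),(430,305))]);A=np.c_[2*pts,np.ones(len(pts))];x=np.linalg.lstsq(A,(pts**2).sum(1),rcond=None)[0];print('collar',x[:2],np.sqrt(x[2]+x[0]**2+x[1]**2))
print('jaw z',ang(np.zeros(2),np.array(s['tool_rot'])[:2,2]))
```

```text
axis-dash 10.379824246965883 0.021029299885076982
dash dir 14.433711550669486
right edge top 8.124509611763793
front edge 98.74737191801444 base short 99.29599240287088 base long 9.49702742880456
collar [0.53329359 0.23854529] 0.026116505310849955
jaw z 67.10880386813031
```

The wrist crop confirms the yellow button, middle well, at wrist (328,180). Its axis is (0.533, 0.2385), and button, collar and depth all agree. Its yaw is about 9.5°. The slot is at (0.554, -0.2285), yaw about 58.7°. Now I'll align over the handle.

Request:
step_arm --steps '[[0.8,[-10,0,4],[0,0,0]],[0.8,[0,0,0],[0,-0.18,0]],[0.8,[0,0,0],[0,-0.18,0]],[0.8,[0,0,0],[0,-0.18,0]],[0.8,[0,0,0],[0,0,0]]]'

```text
time: 2.3
tcp_pos: [0.526, 0.2483, 0.422]
tool_rot: [[0.986, 0.001, -0.165], [0.165, 0.005, 0.986], [0.001, -1.0, 0.005]]
contact_force: [-0.3, -0.2, 0.1]
grip_width: 0.8
```

```bash
cat > t.py <<'E'
from h import *
from scipy.spatial.transform import Rotation as Ro
import sys
# target grasp xy, jaw yaw
def go(gx,gy,jaw,z):
    s=sense();R=np.array(s['tool_rot']);p=np.array(s['tcp_pos'])
    a=np.radians(jaw);Z=np.array([np.cos(a),np.sin(a),0]);Y=np.array([0,0,-1.]);X=np.cross(Y,Z)
    Rt=np.c_[X,Y,Z];t=np.array([gx,gy,z])
    print(s['time'],'tcp',np.round(p,4),'grasp',np.round(p+.155*R[:,1],4),'jaw',np.degrees(np.arctan2(R[1,2],R[0,2])),'F',np.round(s['contact_force'],1),'w',s['grip_width'],'j',np.round(s['joints'],1))
    print('shift tool mm',np.round(R.T@(t-p)*1000,1),'rotvec',np.round(Ro.from_matrix(R.T@Rt).as_rotvec(),4))
go(*map(float,sys.argv[1:5]))
E
python3 t.py .533 .2385 99.5 .268
```

```text
2.3 tcp [0.526  0.2483 0.422 ] grasp [0.5261 0.249  0.267 ] jaw 99.47324413066401 F [-0.3 -0.2  0.1] w 0.8000241331651916 j [ 17.4   6.   93.    0.3  80.8 -82.1]
shift tool mm [  5.1 153.9 -11.5] rotvec [-0.0048 -0.0005  0.0015]
```

Request:
step_arm --steps '[[0.8,[5,30,-11],[-0.005,0,0.0015]],[0.8,[0,30,0],[0,0,0]],[0.8,[0,0,0],[0,0,0]]]'

```text
time: 2.68
tcp_pos: [0.5304, 0.2421, 0.3618]
tool_rot: [[0.987, 0.001, -0.158], [0.158, 0.001, 0.987], [0.002, -1.0, 0.001]]
contact_force: [-0.7, 0.2, 0.7]
grip_width: 0.801
```

```bash
python3 t.py .533 .2385 99.5 .268
python3 - <<'E'
from h import *
im,d=grab_frame('wrist');save('w2.png',im)
E
```

```text
2.675 tcp [0.5304 0.2421 0.3618] grasp [0.5306 0.2422 0.2068] jaw 99.10712991945357 F [-0.7  0.2  0.7] w 0.8013866792743429 j [ 16.8   8.8  96.5   0.   74.6 -82.3]
shift tool mm [ 1.9 93.8 -4. ] rotvec [-0.0007 -0.0069  0.0015]
```

View pics/w2.png

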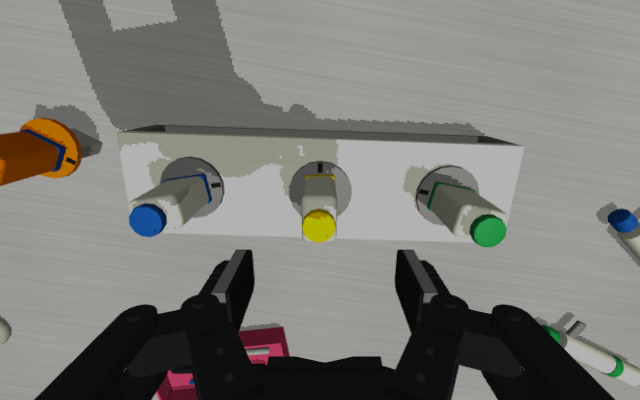

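The wrist view shows the yellow handle with its dash vertical at (320,167) and its button at (319,226), squarely between the fingers. Now I'll descend.

Request:
step_arm --steps '[[0.8,[2,20,-4],[0,-0.007,0]],[0.8,[0,25,0],[0,0,0]],[0.8,[0,25,0],[0,0,0]],[0.8,[0,0,0],[0,0,0]]]'

```text
time: 3.22
tcp_pos: [0.5352, 0.2397, 0.2944]
tool_rot: [[0.986, 0.011, -0.164], [0.164, 0.004, 0.986], [0.011, -1.0, 0.002]]
contact_force: [-0.6, -0.7, -0.5]
grip_width: 0.801
```

```bash
python3 t.py .533 .2385 99.5 .268
```

```text
3.225 tcp [0.5352 0.2397 0.2944] grasp [0.5369 0.2402 0.1394] jaw 99.45715402072928 F [-0.6 -0.7 -0.5] w 0.8010217542686277 j [ 16.4  13.   99.4   0.   66.9 -83.1]
shift tool mm [-2.7 26.4 -0.8] rotvec [-0.0018 -0.0008  0.0115]
```

Request:
step_arm --steps '[[0.8,[-3,14,-1],[-0.002,0,0.011]],[0.8,[0,13,0],[0,0,0]],[0.8,[0,0,0],[0,0,0]]]'

```text
time: 3.6
tcp_pos: [0.5333, 0.2383, 0.2679]
tool_rot: [[0.986, 0.003, -0.164], [0.164, 0.001, 0.986], [0.003, -1.0, 0.0]]
contact_force: [-0.1, -0.5, -0.6]
grip_width: 0.802
```

```bash
python3 t.py .533 .2385 99.5 .268
```

```text
3.6 tcp [0.5333 0.2383 0.2679] grasp [0.5338 0.2384 0.1129] jaw 99.42795620637405 F [-0.1 -0.5 -0.6] w 0.8015532908839897 j [ 16.4  14.8 100.4  -0.   64.6 -83.1]
shift tool mm [-0.3 -0.1  0.2] rotvec [-0.0001 -0.0013  0.0032]
```

Request:
step_arm --steps '[[0,[0,0,0],[0,0,0]],[0,[0,0,0],[0,0,0]],[0,[0,0,0],[0,0,0]],[0,[0,0,0],[0,0,0]],[0,[0,0,0],[0,0,0]]]' --newtons 45

```text
time: 4.22
tcp_pos: [0.534, 0.2386, 0.2695]
tool_rot: [[0.986, 0.006, -0.164], [0.164, 0.001, 0.986], [0.006, -1.0, 0.0]]
contact_force: [-0.7, 0.9, -1.2]
grip_width: 0.276
```

Request:
step_arm --steps '[[0,[0,0,0],[0,0,0]],[0,[0,0,0],[0,0,0]]]'

```text
time: 4.47
tcp_pos: [0.5339, 0.2385, 0.2694]
tool_rot: [[0.986, 0.006, -0.164], [0.164, 0.001, 0.986], [0.006, -1.0, 0.0]]
contact_force: [0.4, 0.5, -0.6]
grip_width: 0.271
```

Request:
step_arm --steps '[[0,[0,-25,0],[0,0,0]],[0,[0,-28,0],[0,0,0]],[0,[0,-28,0],[0,0,0]],[0,[0,-28,0],[0,0,0]],[0,[0,-28,0],[0,0,0]]]'

```text
time: 5.1
tcp_pos: [0.5321, 0.238, 0.4063]
tool_rot: [[0.987, -0.002, -0.164], [0.164, -0.001, 0.987], [-0.002, -1.0, -0.001]]
contact_force: [0.3, 0.5, -1.4]
grip_width: 0.275
```

```bash
python3 t.py .5541 -.2285 -31.3 .42;  python3 - <<'E'
from h import *
im,d=grab_frame('wrist');save('w3.png',im)
E
```

```text
5.1 tcp [0.5321 0.238  0.4063] grasp [0.5318 0.2378 0.2513] jaw 99.4213573851525 F [ 0.3  0.5 -1.4] w 0.2749965796464359 j [ 16.4   6.9  93.8  -0.   79.5 -83.1]
shift tool mm [ -54.7  -13.3 -463.8] rotvec [ 3.0000e-03  2.2815e+00 -5.0000e-04]
```

View pics/w3.png

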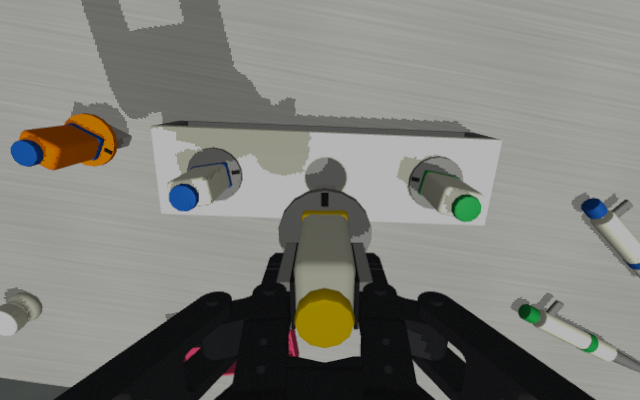

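The yellow handle is held upright and clear, with the middle well (326,175) empty and blue and green still seated. Now I'll carry it across.

Request:
step_arm --steps '[[0,[0,-20,-20],[0,0,0]],[0,[-6,0,-45],[0,0,0]],[0,[-6,0,-45],[0,0,0]],[0,[-6,0,-45],[0,0,0]],[0,[-6,0,-45],[0,0,0]]]'

```text
time: 5.78
tcp_pos: [0.5423, 0.0348, 0.4319]
tool_rot: [[0.985, 0.008, -0.17], [0.17, 0.002, 0.985], [0.008, -1.0, 0.001]]
contact_force: [1.0, -0.1, -0.1]
grip_width: 0.273
```

Request:
step_arm --steps '[[0,[-6,0,-45],[0,0,0]],[0,[-6,0,-45],[0,0,0]],[0,[-6,0,-45],[0,0,0]],[0,[-6,0,-45],[0,0,0]],[0,[-5,0,-45],[0,0,0]]]'

```text
time: 6.4
tcp_pos: [0.5511, -0.1992, 0.4297]
tool_rot: [[0.985, 0.008, -0.17], [0.17, 0.002, 0.985], [0.009, -1.0, 0.001]]
contact_force: [0.3, -0.4, 0.3]
grip_width: 0.275
```

Request:
step_arm --steps '[[0,[0,0,0],[0,0.17,0]],[0,[0,0,0],[0,0.17,0]],[0,[0,0,0],[0,0.17,0]],[0,[0,0,0],[0,0.17,0]],[0,[0,0,0],[0,0.17,0]]]'

```text
time: 7.02
tcp_pos: [0.5503, -0.2041, 0.4263]
tool_rot: [[0.757, 0.006, 0.653], [-0.653, 0.003, 0.757], [0.002, -1.0, 0.006]]
contact_force: [0.4, 0.0, -0.9]
grip_width: 0.276
```

Request:
step_arm --steps '[[0,[0,0,0],[0,0.17,0]],[0,[0,0,0],[0,0.17,0]],[0,[0,0,0],[0,0.17,0]],[0,[0,0,0],[0,0.17,0]],[0,[0,0,0],[0,0.17,0]]]'

```text
time: 7.65
tcp_pos: [0.55, -0.204, 0.4233]
tool_rot: [[-0.02, 0.003, 1.0], [-1.0, 0.004, -0.02], [-0.004, -1.0, 0.003]]
contact_force: [-0.0, -0.1, -1.2]
grip_width: 0.275
```

```bash
python3 t.py .5541 -.2285 -31.3 .37
```

```text
7.65 tcp [ 0.55   -0.204   0.4233] grasp [ 0.5505 -0.2034  0.2683] jaw -1.1573959363589903 F [-0.  -0.1 -1.2] w 0.27508206667221907 j [-28.1   6.7  92.2   0.3  81.1 -27. ]
shift tool mm [24.6 53.2  4.5] rotvec [-0.002   0.5261 -0.0049]
```

Request:
step_arm --steps '[[0,[24,0,5],[0,0,0]],[0,[0,0,0],[0,0.175,0]],[0,[0,0,0],[0,0.175,0]],[0,[0,0,0],[0,0.175,0]],[0,[0,0,0],[0,0,0]]]'

```text
time: 8.28
tcp_pos: [0.5549, -0.2337, 0.4211]
tool_rot: [[-0.523, 0.002, 0.852], [-0.852, 0.003, -0.523], [-0.004, -1.0, 0.0]]
contact_force: [0.1, 0.0, -0.0]
grip_width: 0.278
```

```bash
python3 t.py .5541 -.2285 -31.3 .37
python3 - <<'E'
from h import *
import pickle
s=sense();cal=get_calibration('wrist');im,d=grab_frame('wrist');save('w4.png',im);np.save('w4.npy',d)
pickle.dump((dict(cal),s),open('w4.pkl','wb'))
E
```

```text
8.275 tcp [ 0.5549 -0.2337  0.4211] grasp [ 0.5553 -0.2332  0.2661] jaw -31.52801692924911 F [ 0.1  0.  -0. ] w 0.27819418564762516 j [-30.4   8.9  89.9   0.2  81.1   1.1]
shift tool mm [-3.8 51.1 -3.4] rotvec [-0.0003 -0.004  -0.0036]
```

View pics/w4.png

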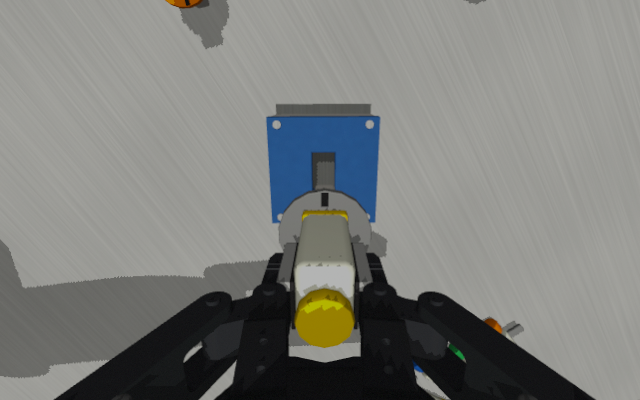

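The wrist shows the plate (267–380, 117–222) with its slot (312–336, 152+) and the collar dash (324,199) in line with it. I'll check this numerically.

Run:
```python
from h import *
import pickle
cal,s=pickle.load(open('w4.pkl','rb'))
im=cv2.cvtColor(cv2.imread('pics/w4.png'),cv2.COLOR_BGR2RGB)
save('w4c.png',cv2.resize(im[100:250,245:405],None,fx=4,fy=4,interpolation=2))
hsv=cv2.cvtColor(im,cv2.COLOR_RGB2HSV).astype(int)
m=((hsv[...,0]>100)&(hsv[...,0]<125)&(hsv[...,1]>120));m[:110]=0;m[230:]=0;m[:,:255]=0;m[:,390:]=0
def W(u,v,z=.075): return onplane(cal,u,v,z)[:2]*1000
rows=range(130,200,5)
L=np.array([W(np.nonzero(m[r])[0].min()-.5,r) for r in rows]);R=np.array([W(np.nonzero(m[r])[0].max()+.5,r) for r in rows])
cols=range(285,365,5);T=np.array([W(c,np.nonzero(m[:,c])[0].min()-.5) for c in cols])
def line(P):
    vx,vy,x,y=cv2.fitLine(P.astype(np.float32),cv2.DIST_HUBER,0,.01,.01).ravel();return np.array([vx,vy]),np.array([x,y])
for n,P in zip('LRT',(L,R,T)): v,p=line(P);print(n,np.degrees(np.arctan2(v[1],v[0])),p)
vl,pl=line(L);vr,pr=line(R);vt,pt=line(T)
mid=(pl+pr)/2;v=vl+vr*np.sign(vl@vr);v/=np.linalg.norm(v);
w=np.array([-v[1],v[0]]);print('width',abs((pr-pl)@w))
# centre: on midline, 55mm from T toward tool
c0=np.array([554.1,-228.5]);toff=(c0-pt)@v;print('dist centre guess-top edge along',toff,'lateral',(c0-mid)@w)
sg=np.sign(toff);cen=mid+v*(((pt-mid)@v)+sg*55);print('plate centre',cen)
# slot
srows=range(158,185,3);SL=[];SR=[]
for r in srows:
    seg=m[r,290:355];z=np.nonzero(~seg)[0]+290;SL.append(W(z.min()-.5,r));SR.append(W(z.max()+.5,r))
SL=np.array(SL);SR=np.array(SR);print('slot mid lateral vs midline',(((SL+SR)/2-mid)@w).mean(),'width',np.abs((SR-SL)@w).mean())
ctop=[np.nonzero(~m[130:185,c])[0].min()+130-.5 for c in range(316,333,3)]
P=np.array([W(c,y) for c,y in zip(range(316,333,3),ctop)]);print('slot end to centre',((P-cen)@v).mean(),'(expect 20.5)')
# handle
zc=s['tcp_pos'][2]-.1984
print('dash',W(324,199.5,zc),'grasp',(np.array(s['tcp_pos'])+.155*np.array(s['tool_rot'])[:,1])*1000, 'tool x',s['tool_rot'][:,0] if hasattr(s['tool_rot'],'shape') else 0)
ell=np.array([W(*p,zc) for p in ((280,222),(286,209),(300,197),(325,190),(350,198),(362,208),(370,222))]);A=np.c_[2*ell,np.ones(7)];x=np.linalg.lstsq(A,(ell**2).sum(1),rcond=None)[0];print('collar',x[:2],np.sqrt(x[2]+x[0]**2+x[1]**2))
m2=((hsv[...,0]>20)&(hsv[...,0]<36)&(hsv[...,1]>150));m2[:285]=0
vv,uu=np.nonzero(m2);print('button',(uu.min()+uu.max())/2,(vv.min()+vv.max())/2,W((uu.min()+uu.max())/2,(vv.min()+vv.max())/2,s['tcp_pos'][2]-.1244))
```

```text
L 58.736126 [ 514.699   -194.38768]
R 58.659657 [ 607.33136 -251.70465]
T -31.479357 [ 579.2794  -180.71002]
width 108.92786
dist centre guess-top edge along -53.91563459402895 lateral 3.07502834347686
plate centre [ 556.16404264 -231.02415937]
slot mid lateral vs midline -0.474585292003865 width 22.59894854351361
slot end to centre 20.096142610645867 (expect 20.5)
dash [ 567.61873322 -214.58332551] grasp [ 555.25728049 -233.21544231  266.13756684] tool x [-0.52291122 -0.8523797  -0.00356359]
collar [ 556.71393781 -233.11248068] 26.725642502491283
button 368.5 344.0 [ 565.36433116 -249.34171395]
```

View pics/w4c.png

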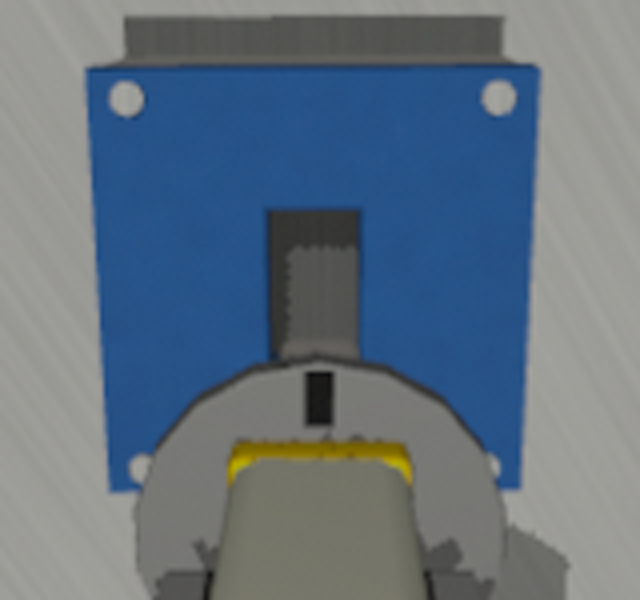

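```bash
python3 t.py .5546 -.2303 -31.3 .336
```

```text
8.325 tcp [ 0.5549 -0.2337  0.4211] grasp [ 0.5552 -0.2332  0.2661] jaw -31.447858368640638 F [ 0.1  0.2 -0.5] w 0.27653913783892803 j [-30.4   8.9  90.    0.2  81.1   1. ]
shift tool mm [-2.4 85.1 -2. ] rotvec [-0.0004 -0.0026 -0.0035]
```

Request:
step_arm --steps '[[0,[-2,25,-2],[0,-0.002,-0.003]],[0,[0,25,0],[0,0,0]],[0,[0,20,0],[0,0,0]],[0,[0,10,0],[0,0,0]],[0,[0,0,0],[0,0,0]]]'

```text
time: 8.95
tcp_pos: [0.5548, -0.2332, 0.3395]
tool_rot: [[-0.502, 0.002, 0.865], [-0.865, -0.002, -0.502], [0.0, -1.0, 0.003]]
contact_force: [0.3, -0.6, -0.6]
grip_width: 0.276
```

```bash
python3 t.py .5546 -.2303 -31.3 .336;python3 - <<'E'
from h import *
import pickle
s=sense();cal=get_calibration('wrist');im,d=grab_frame('wrist');save('w5.png',im)
pickle.dump((dict(cal),s),open('w5.pkl','wb'))
im,d=grab_frame('scene');save('s5.png',cv2.resize(im[120:280,160:300],None,fx=4,fy=3.7,interpolation=2))
hsv=0
E
```

```text
8.95 tcp [ 0.5548 -0.2332  0.3395] grasp [ 0.5552 -0.2334  0.1845] jaw -30.151492726242445 F [ 0.3 -0.6 -0.6] w 0.27553792929679594 j [-30.3  12.5  94.8  -0.   72.5  -0.1]
shift tool mm [-2.4  3.5 -1.6] rotvec [-0.0028  0.02    0.0002]
```

View pics/w5.png

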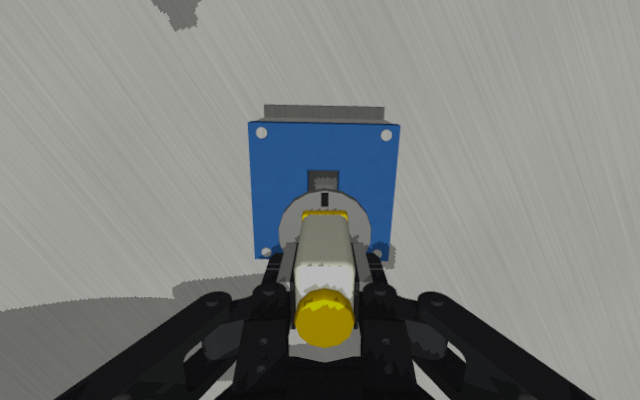

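View pics/s5.png

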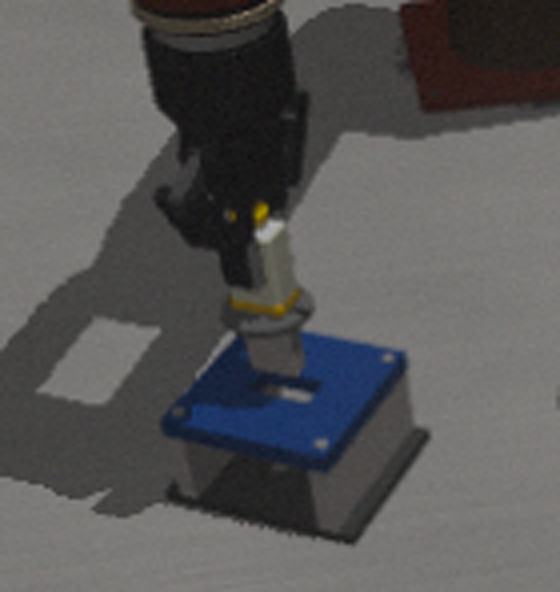

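```bash
cat > pl.py <<'E'
from h import *
import pickle,sys
n=sys.argv[1]
cal,s=pickle.load(open(n+'.pkl','rb'))
im=cv2.cvtColor(cv2.imread('pics/'+n+'.png'),cv2.COLOR_BGR2RGB)
hsv=cv2.cvtColor(im,cv2.COLOR_RGB2HSV).astype(int)
m=((hsv[...,0]>100)&(hsv[...,0]<125)&(hsv[...,1]>120));m[:110]=0;m[262:]=0;m[:,:235]=0;m[:,410:]=0
W=lambda u,v,z=.075: onplane(cal,u,v,z)[:2]*1000
def line(P):
    vx,vy,x,y=cv2.fitLine(P.astype(np.float32),cv2.DIST_HUBER,0,.01,.01).ravel();return np.array([vx,vy]),np.array([x,y])
rows=range(145,185,4);cols=range(275,375,5)
L=np.array([W(np.nonzero(m[r])[0].min()-.5,r) for r in rows]);R=np.array([W(np.nonzero(m[r])[0].max()+.5,r) for r in rows]);T=np.array([W(c,np.nonzero(m[:,c])[0].min()-.5) for c in cols])
vl,pl=line(L);vr,pr=line(R);vt,pt=line(T);v=vl+vr*np.sign(vl@vr);v/=np.linalg.norm(v);v*=np.sign(v[0]);w=np.array([-v[1],v[0]])
mid=(pl+pr)/2;cen=mid+v*((pt-mid)@v-55)
print('yaw',np.degrees(np.arctan2(v[1],v[0])),'width',(pl-pr)@w,'centre',cen)
c=range(314,333,3);P=np.array([W(x,np.nonzero(~m[150:190,x])[0].min()+150-.5) for x in c]);print('slot end',((P-cen)@v).mean())
g=(np.array(s['tcp_pos'])+.155*np.array(s['tool_rot'])[:,1])*1000;zc=s['tcp_pos'][2]-.1984
ell=np.array([W(*p,zc) for p in ((280,222),(286,209),(300,197),(325,190),(350,198),(362,208),(370,222))]);A=np.c_[2*ell,np.ones(7)];x=np.linalg.lstsq(A,(ell**2).sum(1),rcond=None)[0]
print('collar',x[:2],np.sqrt(x[2]+x[0]**2+x[1]**2),'grasp',g);e=cen-x[:2];print('collar->slot along,lat',e@v,e@w,'grasp->slot',(cen-g[:2])@v,(cen-g[:2])@w)
E
python3 pl.py w5
```

```text
yaw 58.800343 width 109.214966 centre [ 556.58185 -230.45717]
slot end 19.631338079604546
collar [ 556.61587514 -233.39714589] 26.704510434953498 grasp [ 555.17306897 -233.41529215  184.48795557]
collar->slot along,lat 2.497134087164275 1.552078164497622 grasp->slot 3.260060969669755 0.32734892715262415
```

Request:
step_arm --steps '[[0,[-3,0,-1.5],[-0.003,0.019,0]],[0,[0,0,0],[0,0,0]]]'

```text
time: 9.3
tcp_pos: [0.5559, -0.23, 0.3428]
tool_rot: [[-0.52, 0.004, 0.854], [-0.854, -0.002, -0.52], [-0.0, -1.0, 0.005]]
contact_force: [0.5, -0.0, -0.2]
grip_width: 0.278
```

```bash
python3 t.py .5555 -.2300 -31.2 .279;python3 - <<'E'
from h import *
import pickle
s=sense();cal=get_calibration('wrist');im,d=grab_frame('wrist');save('w6.png',im)
pickle.dump((dict(cal),s),open('w6.pkl','wb'))
E
python3 pl.py w6
```

```text
9.3 tcp [ 0.5559 -0.23    0.3428] grasp [ 0.5566 -0.2304  0.1878] jaw -31.327896025756143 F [ 0.5 -0.  -0.2] w 0.27769887411208166 j [-30.   12.2  94.8  -0.   72.7   1.3]
shift tool mm [ 0.2 63.8 -0.7] rotvec [-0.0048 -0.0022 -0.0001]
yaw 58.976482 width 109.11298 centre [ 556.7388  -230.44464]
slot end 19.754383984072835
collar [ 558.1214313  -230.44606121] 26.707959099342432 grasp [ 556.5729975  -230.39762849  187.77961242]
collar->slot along,lat -0.7113928148047283 1.1856119652381798 grasp->slot 0.04514947657654574 -0.16628913456708275
```

Request:
step_arm --steps '[[0,[0,8,0],[-0.005,0,0]],[0,[0,8,0],[0,0,0]],[0,[0,8,0],[0,0,0]],[0,[0,0,0],[0,0,0]]]'

```text
time: 9.85
tcp_pos: [0.5558, -0.23, 0.3169]
tool_rot: [[-0.519, -0.001, 0.855], [-0.855, 0.0, -0.519], [0.0, -1.0, -0.001]]
contact_force: [0.1, 0.2, 0.4]
grip_width: 0.277
```

```bash
python3 t.py .5559 -.2300 -31.2 .279;python3 - <<'E'
from h import *
im,d=grab_frame('scene');save('s6.png',cv2.resize(im[120:280,160:300],None,fx=4,fy=3.7,interpolation=2))
E
```

```text
9.85 tcp [ 0.5558 -0.23    0.3169] grasp [ 0.5557 -0.23    0.1619] jaw -31.290721982940322 F [0.1 0.2 0.4] w 0.27731231315695165 j [-30.   13.8  95.8  -0.   70.4   1.3]
shift tool mm [-0.1 37.9  0.1] rotvec [ 0.0007 -0.0016  0.0001]
```

View pics/s6.png

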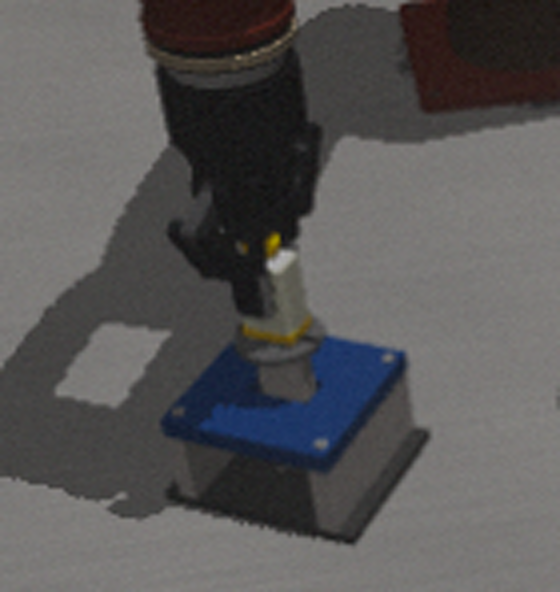

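The shank is entering the slot with no force. I'll keep going down.

Request:
step_arm --steps '[[0,[0,8,0],[0,0,0]],[0,[0,8,0],[0,0,0]],[0,[0,8,0],[0,0,0]],[0,[0,5,0],[0,0,0]],[0,[0,0,0],[0,0,0]]]'

```text
time: 10.52
tcp_pos: [0.556, -0.2301, 0.2862]
tool_rot: [[-0.519, -0.0, 0.855], [-0.855, -0.0, -0.519], [0.0, -1.0, -0.0]]
contact_force: [-0.3, 0.2, -0.9]
grip_width: 0.27
```

```bash
python3 t.py .5559 -.2300 -31.2 .279;python3 - <<'E'
from h import *
im,d=grab_frame('scene');save('s7.png',cv2.resize(im[120:280,160:300],None,fx=4,fy=3.7,interpolation=2))
E
```

```text
10.525 tcp [ 0.556  -0.2301  0.2862] grasp [ 0.556  -0.2302  0.1312] jaw -31.292205317863214 F [-0.3  0.2 -0.9] w 0.2704598461926366 j [-30.   15.8  97.   -0.   67.2   1.3]
shift tool mm [-0.1  7.2 -0.1] rotvec [ 0.     -0.0016  0.0001]
```

View pics/s7.png

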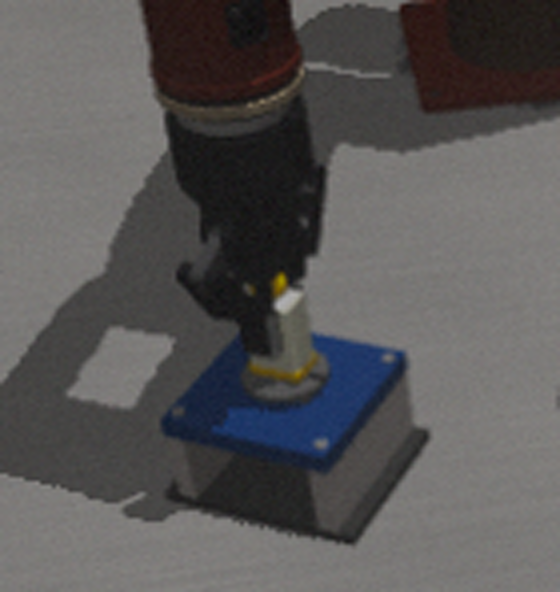

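Collar is roughly 7 mm above the plate; I'll creep down to contact.

Request:
step_arm --steps '[[0,[0,3,0],[0,0,0]],[0,[0,2,0],[0,0,0]],[0,[0,1,0],[0,0,0]],[0,[0,0,0],[0,0,0]]]'

```text
time: 11.08
tcp_pos: [0.5564, -0.2304, 0.281]
tool_rot: [[-0.519, 0.002, 0.855], [-0.855, -0.001, -0.519], [0.0, -1.0, 0.002]]
contact_force: [0.1, 0.2, -0.2]
grip_width: 0.275
```

Request:
step_arm --steps '[[0,[0,1,0],[0,0,0]],[0,[0,1,0],[0,0,0]],[0,[0,0,0],[0,0,0]]]'

```text
time: 11.45
tcp_pos: [0.5565, -0.2304, 0.2792]
tool_rot: [[-0.519, 0.002, 0.855], [-0.855, -0.001, -0.519], [0.0, -1.0, 0.002]]
contact_force: [0.7, 0.2, -0.7]
grip_width: 0.275
```

Request:
step_arm --steps '[[0,[0,1,0],[0,0,0]],[0,[0,1,0],[0,0,0]],[0,[0,0,0],[0,0,0]]]'

```text
time: 11.82
tcp_pos: [0.5567, -0.2305, 0.2793]
tool_rot: [[-0.519, 0.002, 0.855], [-0.855, -0.002, -0.519], [0.0, -1.0, 0.003]]
contact_force: [-0.3, -0.4, -0.6]
grip_width: 0.275
```

Request:
step_arm --steps '[[0,[0,2,0],[0,0,0]],[0,[0,1,0],[0,0,0]],[0,[0,0,0],[0,0,0]]]'

```text
time: 12.2
tcp_pos: [0.557, -0.2305, 0.2792]
tool_rot: [[-0.519, 0.003, 0.855], [-0.855, -0.002, -0.519], [0.0, -1.0, 0.003]]
contact_force: [-0.4, 0.5, -1.5]
grip_width: 0.274
```

```bash
python3 t.py .5559 -.2300 -31.2 .279;python3 - <<'E'
from h import *
im,d=grab_frame('wrist');save('w8.png',im)
cal=get_calibration('wrist')
for p in ((300,200),(348,200),(300,170),(348,170),(285,215),(365,215)): print(p,im[p[1],p[0]],unproj(cal,*p,d[p[1],p[0]]))
E
```

```text
12.2 tcp [ 0.557  -0.2305  0.2792] grasp [ 0.5574 -0.2308  0.1242] jaw -31.266523347137372 F [-0.4  0.5 -1.5] w 0.2740092319602647 j [-30.   16.3  97.2  -0.   66.3   1.3]
shift tool mm [ 0.2  0.2 -1.2] rotvec [-0.0034 -0.0012  0.0004]
(300, 200) [127 127 124] [ 0.55825234 -0.20570409  0.08055729]
(348, 200) [128 128 124] [ 0.58100643 -0.21953402  0.08053644]
(300, 170) [ 41  87 141] [ 0.56657025 -0.19208748  0.07597701]
(348, 170) [ 42  85 139] [ 0.58922934 -0.20598913  0.07544236]
(285, 215) [126 126 124] [ 0.54631311 -0.20876867  0.08081808]
(365, 215) [126 126 123] [ 0.58479086 -0.23206471  0.08100677]
```

View pics/w8.png

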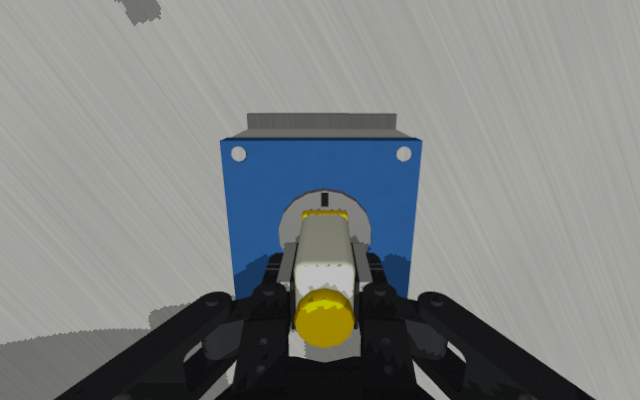

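Seated: the collar top is 5–6 mm above the plate by depth, and the arm has stopped descending. I'll release.

Request:
step_arm --steps '[[0.35,[0,0,0],[0,0,0]],[0.5,[0,0,0],[0,0,0]],[0.8,[0,0,0],[0,0,0]],[0.8,[0,0,0],[0,0,0]],[0.8,[0,0,0],[0,0,0]]]'

```text
time: 12.88
tcp_pos: [0.557, -0.2305, 0.2782]
tool_rot: [[-0.519, 0.003, 0.855], [-0.855, -0.002, -0.519], [0.0, -1.0, 0.003]]
contact_force: [0.4, -0.5, -0.5]
grip_width: 0.801
```

Request:
step_arm --steps '[[0.8,[0,-10,0],[0,0,0]],[0.8,[0,-25,0],[0,0,0]],[0.8,[0,-35,0],[0,0,0]],[0.8,[0,-35,0],[0,0,0]],[0.8,[0,-35,0],[0,0,0]]]'

```text
time: 13.5
tcp_pos: [0.5558, -0.2299, 0.4212]
tool_rot: [[-0.519, -0.002, 0.855], [-0.855, 0.001, -0.519], [0.0, -1.0, -0.003]]
contact_force: [0.2, -0.2, -0.3]
grip_width: 0.804
```

Run:
```python
from h import *
s=sense();print(s['time'],s['tcp_pos'],s['grip_width'],s['contact_force'])
cal=get_calibration('wrist');im,d=grab_frame('wrist');save('w9.png',im)
i2,_=grab_frame('scene');save('s9.png',i2)
hsv=cv2.cvtColor(im,cv2.COLOR_RGB2HSV).astype(int)
m=((hsv[...,0]>20)&(hsv[...,0]<36)&(hsv[...,1]>150)&(hsv[...,2]>80)).astype(np.uint8)
n,l,st,c=cv2.connectedComponentsWithStats(m)
for i in range(1,n):
    if st[i,4]>60: u,v=c[i];print(c[i],st[i],onplane(cal,u,v,.155),unproj(cal,u,v,d[int(v),int(u)]))
```

```text
13.5 [ 0.5558253  -0.22985036  0.42116498] 0.8040990178487324 [ 0.19826986 -0.21641901 -0.27891633]
[327.73345259 196.16457961] [314 183  28  27 559] [ 0.55941939 -0.2295825   0.155     ] [ 0.55932249 -0.22975286  0.15439846]
```

View pics/w9.png

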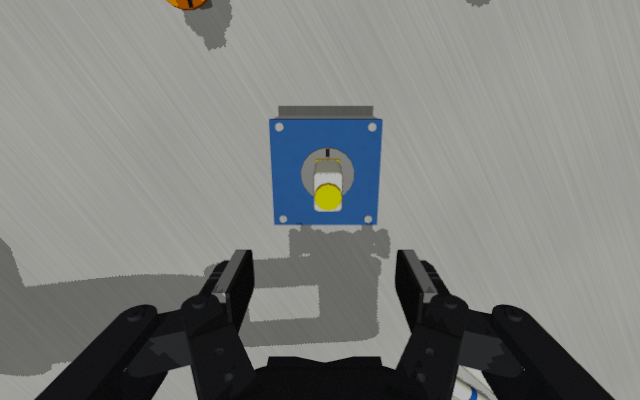

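View pics/s9.png

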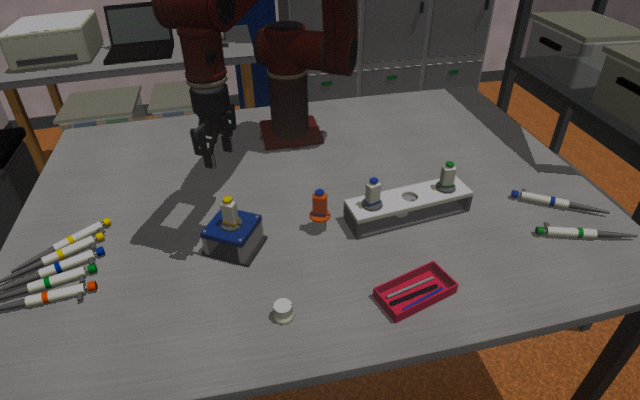

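The wrist image (327,196) shows the handle upright in the slot, and depth puts the button at z 0.154 against 0.155 expected. The scene image shows blue (373,192) and green (447,178) still in the rack and the orange one untouched.

```bash
python3 -c "
from plant import *
print(hand_in())"
```

```text
the job is handed in; nothing more can be done
None
```

The yellow handle is standing upright in the slot of the service stand with its collar on the blue plate. The job is handed in, at about 13.6 s of the 37 s allowed.

I took it from the middle well, carried it over the blue handle and turned it to the slot's direction (about 58.7°). I held it all the way down until the arm stopped descending, then let go and backed the gripper off about 140 mm.

- **Seating:** Before release, depth showed the collar top 5–6 mm above the plate. After release the button top was at z 0.154, against 0.155 expected.
- **Forces:** Readings stayed under about 2 N throughout the pick and placing. The final descent showed almost none, so I judged contact from the height no longer changing and the depth readings.
- **Other handles:** The last scene picture shows the blue and green handles standing in the rack and the orange look-alike where it was.
- **Disagreement:** The top and wrist cameras differed by about 3 mm on the slot centre. I followed the closer wrist measurement, and the shank went in without side force.

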